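Clamp the steriliser lid with its folding crank

ROBOT

A 7-joint arm with a two-finger parallel gripper is mounted at the origin on the work surface. World frame = base frame: x ahead of the robot, y to its left, z up, the work surface at z = 0. Lengths are in m, angles in rad, forces in N, time in s.
With the tool pointing down it reaches from about 0.4 to 0.85 m from the base axis. Payload 10.4 kg.
Tool frame: the origin (TCP) lies on the front face of the gripper's body, between the roots of the fingers; the fingertips stand 70 mm ahead of it and the grasp point (between the pads) lies 51 mm ahead of it (env.grasp_offset is the distance from the TCP to the grasp point, in m); y points along the fingers, z is the direction in which the jaws open and shut, and the axes are right-handed (so a half turn about y gives the same grasp; the last joint's range is limited). The gripper opens to 87 mm and grips with 3 to 60 N. Pads are 19 mm wide; open, the fingers measure 117 mm over their backs; the gripper's body (75 mm by 190 mm) begins 51 mm behind the grasp point.
Start: joints at [1.302, 0.332, -0.065, 1.46, 0.022, 1.35, -0.088], TCP at [0.152, -0.606, 0.292] pointing down, gripper open.
Joint ranges: [-2.6, 2.6], [-0.5, 2.12], [-1.47, 1.34], [0.16, 2.42], [-1.27, 4.41], [0.06, 2.06], [-2.6, 2.6]. Speed limits (rad/s): [2.22, 2.22, 2.79, 2.79, 3.14, 3.14, 3.14].

INTERFACE

Orientations are given as a unit quaternion [w, x, y, z].
In Python, from plant import env gives the robot as it stands.
- The arm moves only by the tool step_arm, never from a script. Its argument "rows" is one flat list of numbers, 7 for each row, row after row: the shift along the tool's x, y, z in m, then the turn, a rotation vector about the tool's x, y, z in rad, then the opening in per cent of the stroke, from 0 (shut) to 100 (fully open). In form: [dx, dy, dz, rx, ry, rz, gripper, dx, dy, dz, rx, ry, rz, gripper, ...]. A call has 1 to 5 rows; each row is the pose to reach, as a shift and turn from the pose measured when the call began, along the tool's axes at that moment; what a row does not reach only later rows make up. A row lasts 1/12 s, in which the tool goes at most 41.7 mm and 7.16 degrees, less where a joint would pass 70% of its speed; a pose out of reach is approached as far as the arm can. A call with a gripper value outside its range is refused whole. The fingers move at their own pace and stop on an object; "squeeze" is the grip in N (left out, the last holds). Time passes only in rows, so rows that repeat a pose let the fingers close. It gives the time, the measured TCP pose, the force and the opening at its end, in the units of the state.
- env.get_obs(): the state, without advancing time (a new reading comes with each control period).
- env.snapshot(name): name is "side" or "top" or "wrist"; returns a dict with "image" (400x640x3 uint8, red, green, blue), "z_map" (400x640 float32, m along the optical axis (not along the pixel's ray), 0 where there is no reading), "fx", "fy", "cx", "cy" (pixels), "cam_to_world" (4x4, takes a point from camera to world coordinates); the wrist camera has in their place "mount" (4x4, takes a point from camera to tool coordinates, whose origin is the TCP and whose axes are the tool frame's). Camera axes: x right, y down, z forward; pixel columns grow to the right and rows downward; lengths in m; the calibration is good to about 2 mm. The wrist camera is an equidistant fisheye: a pixel r from the principal point sees the ray r / f radians off the axis. A picture is of the moment at which its call begins: read the wrist's pose just before it.
- env.finish_job(): hands the job in, once; it reports no verdict.
The state is a dict: "time_s": time; "joint_positions": joint angles; "joint_vel": joint speeds; "joint_efforts": joint torques, N m; "eef_pos": TCP position; "orientation": TCP orientation; "ft_force": force on the tool from outside, world axes, zero at the start; "wrist_torque": the same for the moment, N m; "width": finger opening in m.
Only numpy, scipy, OpenCV 4.12 (cv2) and the standard library are available. Lean on these libraries where they do the work, as an engineer would, in place of code of your own. Each camera call takes 0.05 s, during which the arm holds its last target.

TASK

The steriliser's lid is hanging loose on its clamp bow. Swing the folding handle of the clamp crank up until it stands upright, wind the crank clockwise (seen from above) with it until the lid is fully home and the crank comes up hard, without forcing it, then fold the handle back down flat onto the crank arm and let go. Leave the things around the steriliser as they are.

Things in the scene. Friction and masses are not known exactly. Their poses are not given: they have to be found in the camera images.
- steriliser: Portable top-loading steam steriliser: round aluminium pot, 224 mm across its rim and 140 mm high, fixed to the bench. A steel clamp bow (30 mm wide flat bar) bridges it along the body's y axis, underside 192 mm, top 202 mm above the bench. Black carrying handles at its +x and -x sides reach 147 mm from the axis, 100 mm high. Origin: on the pot's axis at bench height; z up.
- lid_under (a point): Centre of the underside of the lid's rim (aluminium disc, 222 mm across; gauge and valves on it reach 45 mm above this point). Fully home it lies 140 mm above the steriliser's origin; it starts 6 to 10 mm higher. The lid moves only straight up and down, 5 mm per turn of the crank, and comes up hard on its gasket when home: the arm's heading there varies and can only be felt.
- crank: Steel clamp crank on the pot's vertical axis: hub 33 mm across, top 230 mm above the bench, and a flat arm along its x axis, 15 mm wide, 216 to 224 mm above the bench. It turns many turns at constant height (clockwise from above lowers the lid), takes 2 to 3 N at the handle, and stays where it is left. Origin: on the axis, 206 mm above the bench. More than 60 N on it is forcing it.
- crank_axis (a point): Point on the crank's vertical axis, 235 mm above the bench, level with the fold pin. The lid's threaded stem (14 mm across) stands here, sticking up through the hub to 240 mm above the bench when the lid is home, up to 250 mm when it is raised.
- fold_pin (a point): Middle of the level fold pin at the outer end of the crank arm, 90 mm from the crank axis, 235 mm above the bench. From crank_axis to here is the direction of the arm; the pin is square to it. A steel fork, 27 mm wide and 22 mm long, 240 mm above the bench at its top, holds the pin.
- handle_end (a point): Free end of the folding handle, 68 mm from the fold pin. The handle is a black round sleeve, 20 mm across, from 13 to 66 mm from the pin, that spins freely about its length. Folded, it lies flat above the arm (clear of it by 1 mm) and points to the hub, this end 23 mm from the crank axis; swung out it stands upright above the pin, its end 302 mm above the bench.
- handle (a joint): Fold angle of the handle: 0 = flat on the arm pointing to the hub, 1.57 = upright, stops at 1.66 (leaning 5 degrees outward). A stiff friction hinge: it stays wherever it is left; moving it takes about 1.5 to 2 N at the sleeve. Starts between 0 and 0.15.
- kit_box: Bystander: white carton with a magenta band, 110 x 200 x 85 mm high. Origin: centre of its underside.
- glove_box: Bystander: glove carton, 120 x 235 x 65 mm high, gloves showing at the top slot. Origin: centre of its underside.
- spray_bottle: Bystander: clear spray bottle, 64 mm across, 175 mm high. Origin: centre of its underside.
- sanitiser: Bystander: clear bottle, 60 mm across, 160 mm high. Origin: centre of its underside.
- dish: Bystander: steel bowl, 110 mm across, 38 mm high, beside the steriliser. Origin: centre of its underside.
- phone: Bystander: phone lying flat, 150 x 72 x 9 mm, beside the steriliser. Origin: centre of its underside.
- tube_rack: Bystander: white rack with capped tubes, 65 x 150 mm, 92 mm high, beside the steriliser. Origin: centre of its underside.
- forceps: Bystander: steel forceps lying flat, 145 mm long, 8 mm high, beside the steriliser. Origin: middle, bench height.

How it is judged:
On the way, in this order (a step that is already met when the one before it is completed fails the run):
1. the handle is swung out to upright while the lid is still loose (value of joint handle above 1.35 rad and z of lid_under in the frame of steriliser above 0.1445 m), for 0.1 s.
2. with the handle still out, the crank is wound until the lid is fully home (value of joint handle above 1 rad and z of lid_under in the frame of steriliser below 0.1402 m), for 0.1 s.
3. the handle is folded back flat (value of joint handle below 0.12 rad), for 0.2 s.
At the end, for the whole second after the job is handed in: The lid is fully home (its underside within 0.3 mm of its hard stop, 140 mm above the steriliser's origin) and the handle lies folded flat on the crank arm (fold angle below 0.12 rad) (value of joint handle below 0.12 rad and z of lid_under in the frame of steriliser below 0.1403 m); the robot touches nothing.
It fails at once if the crank or its handle is forced (more than 60 N on it) (contact force between anything else and crank above 60 N).
It fails at once if a thing around the steriliser is shifted by more than 30 mm (distance of any of kit_box, glove_box, spray_bottle, sanitiser, dish, phone, tube_rack, forceps from where it was at the start of the episode above 0.03 m).
It also fails if it takes over 72 s, if anything falls off the work surface, if the arm or the gripper's body presses on something with over 40 N, if the wrist force passes 120 N, or if a joint passes its speed limit or range.

## Working session

There is one attempt and no reset: what is moved stays moved. The work goes in short steps, Python scripts to look and compute and a tool call to move; the robot and the scene stay as the last step left them, time stands still between calls to the robot, and variables do not carry over. Pictures are saved under pics/ and viewed, and the job is handed in when it is done.

Besides the shell and the picture viewer there is one more tool, called after "Emit:" as name(argument=value, ...), one argument or row to a line, values as JSON. step_arm: Moves the arm, as the interface text tells. Its arguments: {"type":"object","properties":{"rows":{"type":"array"},"squeeze":{"type":"number"}},"required":["rows"]}

```bash
mkdir -p pics; ls; python3 - <<'E'
from plant import env
import cv2,numpy as np
o=env.get_obs()
for k,v in o.items(): print(k,np.round(v,4))
print(env.grasp_offset)
for n in ("side","top","wrist"):
    s=env.snapshot(n)
    cv2.imwrite(f"pics/{n}0.png",s["image"][:,:,::-1])
    np.savez(f"pics/{n}0.npz",**s)
    print(n,s["fx"],s["fy"],s["cx"],s["cy"],np.round(s.get("cam_to_world",s.get("mount")),4).tolist())
E
```

```text
pics
time_s 0.0
joint_positions [ 1.3024  0.3329 -0.0647  1.461   0.0216  1.3499 -0.0885]
joint_vel [ 0.0009  0.0006 -0.001  -0.0002  0.0014 -0.0014  0.001 ]
joint_efforts [ 3.00000e-04 -6.23256e+01  2.51000e-02 -3.89893e+01 -6.13000e-02
  3.98000e-02  1.00000e-04]
eef_pos [ 0.152  -0.6059  0.2914]
orientation [ 0.0866 -0.0868  0.7023 -0.7013]
ft_force [ 0.1375 -0.5215 -1.3677]
wrist_torque [-0.0256  0.0053  0.0471]
width 0.087
0.051
side 496.66907924009945 496.66907924009945 316.34122155655905 202.9680326224033 [[0.8148, -0.4366, 0.3815, -0.1062], [-0.5797, -0.6162, 0.5331, -1.001], [0.0023, -0.6556, -0.7551, 1.5243], [0.0, 0.0, 0.0, 1.0]]
top 499.0479577248242 499.0479577248242 320.2621670090221 202.54966045465594 [[-0.0146, -0.9912, 0.1319, 0.3847], [-0.9999, 0.0149, 0.0009, -0.0264], [-0.0029, -0.1319, -0.9913, 1.6955], [0.0, 0.0, 0.0, 1.0]]
wrist 309.70691628693146 309.70691628693146 318.16021481106765 199.08732616596586 [[-0.0006, 0.9692, 0.2462, -0.0675], [-0.0001, -0.2462, 0.9692, -0.0919], [1.0, 0.0006, 0.0003, -0.001], [0.0, 0.0, 0.0, 1.0]]
```

View pics/top0.png

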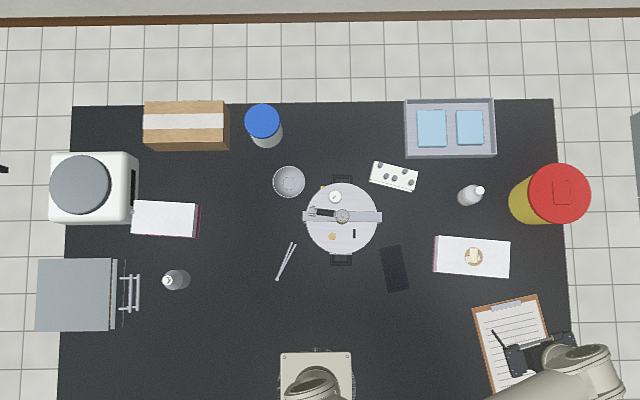

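View pics/side0.png

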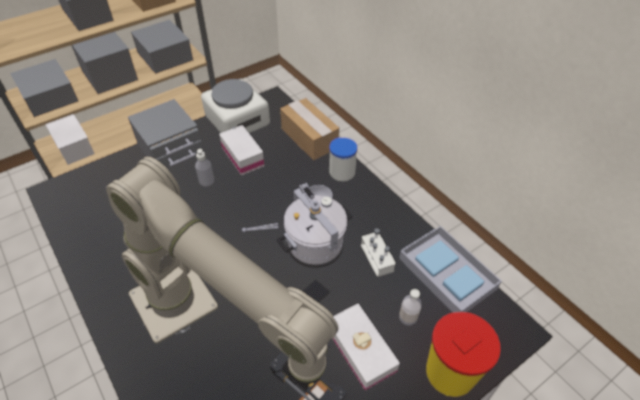

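View pics/wrist0.png

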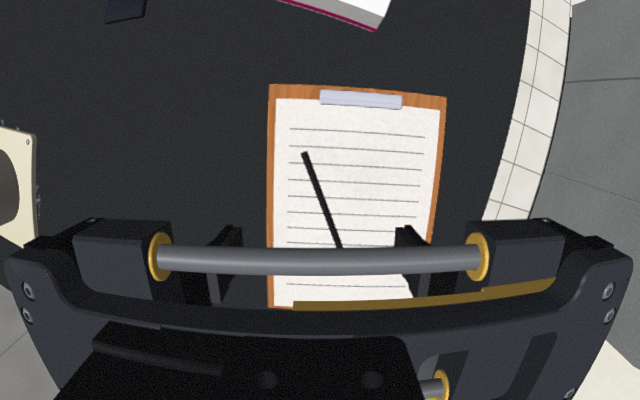

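```bash
cat > h.py <<'E'
import numpy as np,cv2
def load(n): return dict(np.load(f"pics/{n}.npz"))
def ray(s,u,v):
    M=s["cam_to_world"]; d=M[:3,:3]@np.array([(u-s["cx"])/s["fx"],(v-s["cy"])/s["fy"],1]); return M[:3,3],d
def onplane(s,u,v,z):
    o,d=ray(s,u,v); return o+d*(z-o[2])/d[2]
def proj(s,p):
    M=s["cam_to_world"]; q=M[:3,:3].T@(np.asarray(p)-M[:3,3]); return s["fx"]*q[0]/q[2]+s["cx"],s["fy"]*q[1]/q[2]+s["cy"]
E
python3 - <<'E'
from h import *
s=load("top0")
im=s["image"][170:270,270:420,::-1]; cv2.imwrite("pics/top0z.png",cv2.resize(im,None,fx=5,fy=5,interpolation=cv2.INTER_CUBIC))
s2=load("side0"); im=s2["image"][170:280,265:365,::-1]; cv2.imwrite("pics/side0z.png",cv2.resize(im,None,fx=5,fy=5,interpolation=cv2.INTER_CUBIC))
print(onplane(s,342,216,.24), onplane(s,312,211,.235))
M=s["cam_to_world"]
for v in range(205,225,2):
    r=[]
    for u in range(306,352,3):
        z=s["z_map"][v,u]; p=M[:3,:3]@np.array([(u-s["cx"])/s["fx"]*z,(v-s["cy"])/s["fy"]*z,z])+M[:3,3]; r.append(round(p[2]*1000))
    print(v,r)
E
```

```text
[ 0.53768535 -0.08819982  0.24      ] [ 5.54333326e-01 -3.57714110e-04  2.35000000e-01]
205 [-5, 157, 159, 162, 164, 164, 162, 171, 170, 169, 166, 173, 170, 166, 165, 167]
207 [1, 158, 239, 242, 167, 169, 168, 164, 170, 166, 174, 166, 171, 168, 174, 171]
209 [0, 223, 243, 239, 246, 243, 250, 251, 170, 166, 170, 175, 201, 175, 171, 169]
211 [207, 225, 247, 238, 243, 245, 250, 248, 249, 255, 201, 231, 230, 231, 166, 171]
213 [202, 225, 242, 220, 241, 250, 246, 253, 249, 260, 226, 229, 247, 231, 205, 205]
215 [206, 221, 242, 237, 193, 209, 250, 250, 246, 254, 224, 230, 249, 232, 1696, 202]
217 [203, 199, 204, 204, 202, 196, 201, 203, 201, 203, 208, 228, 229, 229, 203, 201]
219 [194, 198, 199, 198, 204, 203, 206, 205, 203, 197, 201, 232, 238, 236, 204, 199]
221 [138, 161, 158, 164, 166, 169, 168, 169, 170, 171, 171, 205, 207, 208, 203, 197]
223 [-3, 155, 163, 160, 164, 164, 167, 171, 167, 169, 172, 184, 173, 177, 168, 164]
```

View pics/top0z.png

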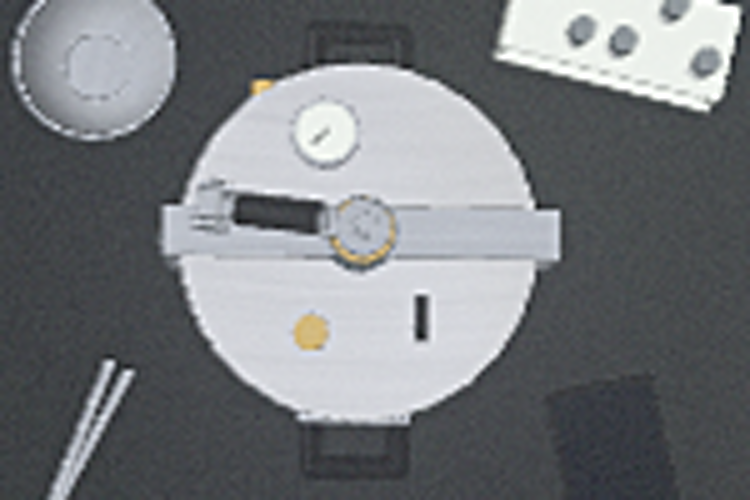

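View pics/side0z.png

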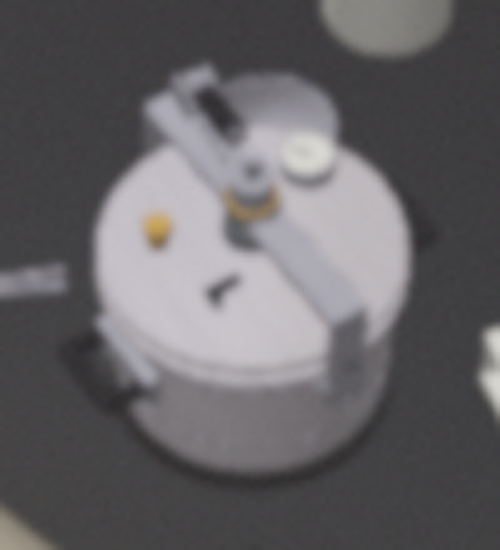

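```bash
cat >> h.py <<'E'
from scipy.spatial.transform import Rotation as R
def pose(o):
    q=o["orientation"]; return np.array(o["eef_pos"]),R.from_quat([q[1],q[2],q[3],q[0]])
def rel(o,ptcp,Rt):
    p,r=pose(o); return np.round(r.inv().apply(np.array(ptcp)-p),4), np.round((r.inv()*Rt).as_rotvec(),4)
def down(jaw_deg):
    # tool y down, tool z (jaw) at heading jaw_deg
    a=np.radians(jaw_deg); z=np.array([np.cos(a),np.sin(a),0]); y=np.array([0,0,-1.]); x=np.cross(y,z)
    return R.from_matrix(np.column_stack([x,y,z]))
E
python3 - <<'E'
from h import *
from plant import env
o=env.get_obs(); p,r=pose(o); print(p,r.as_matrix().round(3))
s=load("top0")
im=s["image"]
g=im.astype(int).sum(2)
# axis: stem/hub centre by eye, handle dark mask
roi=np.zeros(g.shape,bool); roi[203:222,308:340]=1
m=(g<200)&roi; v,u=np.nonzero(m); print(len(u),u.mean(),v.mean())
C=onplane(s,u.mean(),v.mean(),.243); ax=onplane(s,342.2,215.2,.243); print("sleeve",C,"axis",ax,np.hypot(*(C-ax)[:2]),np.degrees(np.arctan2(*(C-ax)[1::-1])))
pts=np.array([onplane(s,a,b,.243)[:2] for a,b in zip(u,v)]); w,V=np.linalg.eigh(np.cov(pts.T)); print(np.degrees(np.arctan2(V[1,1],V[0,1])))
for jd in (-11,169): print(jd,rel(o,[.54,-.09,.42],down(jd)))
E
```

```text
[ 0.15201803 -0.60600972  0.29164831] [[-0.97  -0.     0.243]
 [-0.243  0.001 -0.97 ]
 [ 0.    -1.    -0.001]]
63 324.5079365079365 212.15873015873015
sleeve [ 0.54944086 -0.03708687  0.243     ] axis [ 0.53971385 -0.08870545  0.243     ] 0.052527056900576075 79.32831451041899
82.66965710032613
-11 (array([-0.5019, -0.1279, -0.4062]), array([ 1.000e-03, -1.133e+00, -6.000e-04]))
169 (array([-0.5019, -0.1279, -0.4062]), array([6.0000e-04, 2.0086e+00, 1.1000e-03]))
```

Emit:
step_arm(
  rows=[0,-0.04,0,0,0,0,100,-0.01,-0.08,-0.01,0,0,0,100,-0.03,-0.11,-0.025,0,0,0,100,-0.06,-0.128,-0.048,0,0,0,100,-0.09,-0.128,-0.072,0,0,0,100],
)

```text
time_s: 0.57
eef_pos: [0.2223, -0.5144, 0.424]
orientation: [-0.087, 0.085, -0.7, 0.704]
ft_force: [0.8, -0.5, 0.7]
width: 0.0869
```

Emit:
step_arm(
  rows=[-0.03,0,-0.024,0,-0.06,0,100,-0.06,0,-0.048,0,-0.12,0,100,-0.09,0,-0.072,0,-0.18,0,100,-0.12,0,-0.096,0,-0.24,0,100,-0.15,0,-0.12,0,-0.3,0,100],
)

```text
time_s: 0.98
eef_pos: [0.3396, -0.36, 0.4235]
orientation: [-0.191, 0.191, -0.679, 0.683]
ft_force: [0.8, -0.9, 0.5]
width: 0.0869
```

```bash
python3 - <<'E'
from h import *
from plant import env
o=env.get_obs(); p,r=pose(o); print(o["time_s"],p,o["joint_positions"])
print(rel(o,[.54,-.09,.42],down(-10)))
E
```

```text
0.9833 [ 0.33961167 -0.35997642  0.42347484] [ 1.01569174  0.01780608 -0.29768848  1.55572174  0.00745837  1.56412321
 -0.30606727]
(array([-0.3115,  0.0026, -0.1265]), array([-0.0046, -0.8496,  0.0029]))
```

Emit:
step_arm(
  rows=[-0.034,0,-0.013,0,-0.09,0,100,-0.066,0,-0.026,0,-0.18,0,100,-0.098,0,-0.039,0,-0.27,0,100,-0.13,0,-0.052,0,-0.36,0,100,-0.16,0,-0.065,0,-0.45,0,100],
)

```text
time_s: 1.4
eef_pos: [0.4433, -0.2194, 0.423]
orientation: [-0.339, 0.34, -0.618, 0.622]
ft_force: [1.3, 0.4, -0.3]
width: 0.087
```

```bash
python3 - <<'E'
from h import *
from plant import env
o=env.get_obs(); p,r=pose(o); print(o["time_s"],p,o["joint_positions"])
print(rel(o,[.54,-.11,.42],down(-10)))
E
```

```text
1.4 [ 0.4432713  -0.21944239  0.42300507] [ 0.83486444  0.02766792 -0.47657228  1.54855545  0.01655102  1.56477923
 -0.21088474]
(array([-0.1443,  0.0027,  0.0225]), array([-0.0037, -0.3948,  0.0038]))
```

Emit:
step_arm(
  rows=[-0.036,0,0.004,0,-0.1,0,100,-0.072,0,0.01,0,-0.2,0,100,-0.108,0,0.016,0,-0.3,0,100,-0.144,0.002,0.022,-0.003,-0.39,0.003,100,-0.144,0.002,0.022,-0.003,-0.394,0.003,100],
)

```text
time_s: 1.82
eef_pos: [0.5421, -0.1033, 0.4195]
orientation: [0.459, -0.457, 0.539, -0.538]
ft_force: [0.5, 1.0, -0.3]
width: 0.0868
```

```bash
python3 - <<'E'
from h import *
from plant import env
o=env.get_obs(); p,r=pose(o); print(o["time_s"],p,o["joint_vel"].round(3) if hasattr(o["joint_vel"],'round') else o["joint_vel"])
s=env.snapshot("wrist"); np.savez("pics/w1.npz",p=p,rm=r.as_matrix(),**s); cv2.imwrite("pics/w1.png",s["image"][:,:,::-1])
E
```

```text
1.8167 [ 0.54209024 -0.10333618  0.41948923] [ 0.06  -0.05   0.069  0.033 -0.015  0.013  0.03 ]
```

View pics/w1.png

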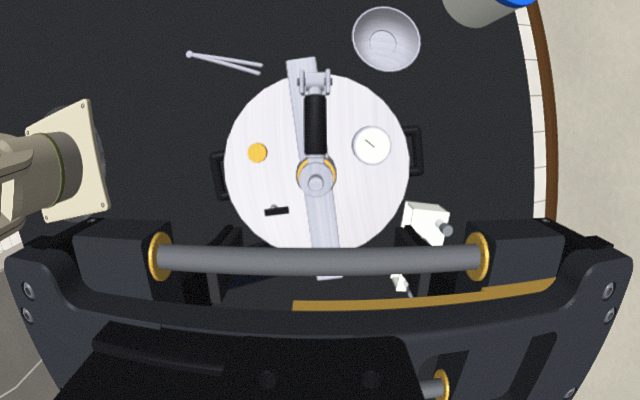

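```bash
cat >> h.py <<'E'
def wonplane(s,u,v,z):
    du,dv=u-float(s["cx"]),v-float(s["cy"]); rr=np.hypot(du,dv); th=rr/float(s["fx"])
    d=np.array([np.sin(th)*du/rr,np.sin(th)*dv/rr,np.cos(th)]); M=s["mount"]; rm=s["rm"]
    dt=rm@(M[:3,:3]@d); o=s["p"]+rm@M[:3,3]; return o+dt*(z-o[2])/dt[2]
E
python3 - <<'E'
from h import *
s=load("w1"); im=s["image"]; g=im.astype(int).sum(2)
roi=np.zeros(g.shape,bool); roi[88:162,300:332]=1
m=(g<200)&roi; v,u=np.nonzero(m); print(len(u),u.min(),u.max(),v.min(),v.max())
P=np.array([wonplane(s,a,b,.24)[:2] for a,b in zip(u,v)]); c=P.mean(0); w,V=np.linalg.eigh(np.cov(P.T)); d=V[:,1]; d*=np.sign(d[1]); t=(P-c)@d
print("sleeve c",c,"hd",np.degrees(np.arctan2(d[1],d[0])),"len",t.min(),t.max(), "wid",np.ptp((P-c)@V[:,0]))
cv2.imwrite("pics/w1z.png",cv2.resize(im[50:210,270:360,::-1],None,fx=5,fy=3.7*5/5,interpolation=cv2.INTER_CUBIC) if 0 else cv2.resize(im[50:210,270:360,::-1],None,fx=3.7,fy=3.7,interpolation=cv2.INTER_CUBIC))
for z in(.245,.248): print(z,wonplane(s,316,183,z))
E
```

```text
1226 305 326 95 153
sleeve c [ 0.55011055 -0.03726301] hd 81.29112773442998 len -0.025221486793886853 0.02591915540909191 wid 0.018454981388762094
0.245 [ 0.54279849 -0.08781811  0.245     ]
0.248 [ 0.54291451 -0.08723951  0.248     ]
```

View pics/w1z.png

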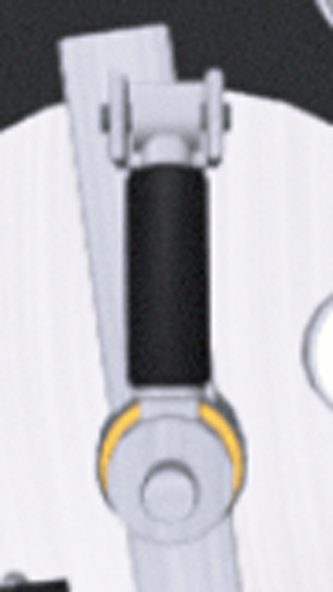

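```bash
python3 - <<'E'
from h import *
from plant import env
o=env.get_obs(); p,r=pose(o); print(o["time_s"],p,r.as_matrix().round(3))
print(rel(o,[.5488,-.0456,.40],down(-8.7)),rel(o,[.5488,-.0456,.296],down(-8.7)))
E
```

```text
1.8667 [ 0.5407685  -0.10637063  0.41971041] [[-0.167 -0.001  0.986]
 [-0.986  0.001 -0.167]
 [-0.001 -1.    -0.001]]
(array([-0.0612,  0.0198, -0.0022]), array([ 0.0008, -0.0155, -0.0013])) (array([-0.0611,  0.1238, -0.0021]), array([ 0.0008, -0.0155, -0.0013]))
```

Emit:
step_arm(
  rows=[-0.03,0.01,-0.001,0,-0.015,0,100,-0.061,0.02,-0.002,0,-0.015,0,100,-0.061,0.055,-0.002,0,-0.015,0,80,-0.061,0.09,-0.002,0,-0.015,0,70,-0.061,0.09,-0.002,0,-0.015,0,70],
)

```text
time_s: 2.28
eef_pos: [0.5462, -0.0468, 0.3236]
orientation: [0.458, -0.462, 0.54, -0.534]
ft_force: [-0.2, -0.9, -0.8]
width: 0.0742
```

```bash
python3 - <<'E'
from h import *
from plant import env
o=env.get_obs(); p,r=pose(o); print(o["time_s"],p,o["ft_force"],o["width"])
s=env.snapshot("wrist"); np.savez("pics/w2.npz",p=p,rm=r.as_matrix(),**s); cv2.imwrite("pics/w2.png",s["image"][:,:,::-1])
print(rel(o,[.5488,-.0456,.296],down(-8.7)))
E
```

```text
2.2833 [ 0.54619254 -0.04676238  0.32359593] [-0.16552254 -0.93116159 -0.75437867] 0.07415884265396117
(array([-0.0015,  0.0276,  0.0027]), array([ 0.01  , -0.0018, -0.0001]))
```

View pics/w2.png

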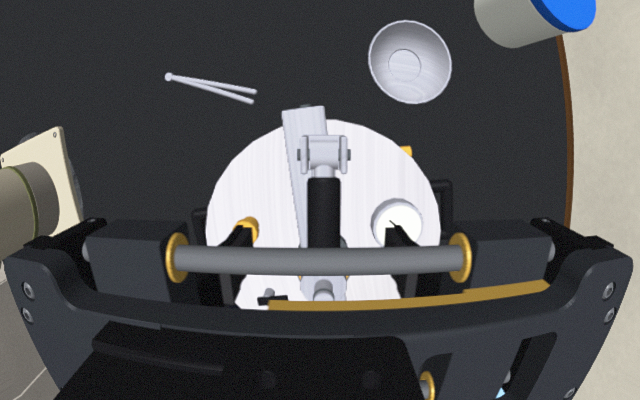

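Emit:
step_arm(
  rows=[-0.001,0.014,0.003,0.01,0,0,55,-0.0015,0.027,0.003,0.01,-0.002,0,40,-0.0015,0.0276,0.003,0.01,-0.002,0,20,-0.0015,0.0276,0.003,0.01,-0.002,0,10,-0.0015,0.0276,0.003,0.01,-0.002,0,0],
  squeeze=10,
)

```text
time_s: 2.75
eef_pos: [0.5508, -0.0465, 0.3018]
orientation: [-0.462, 0.459, -0.535, 0.538]
ft_force: [-0.0, -0.0, 0.4]
width: 0.0378
```

Emit:
step_arm(
  rows=[0,0,0,0,0,0,0,0,0,0,0,0,0,0,0,0,0,0,0,0,0],
)

```text
time_s: 3.0
eef_pos: [0.5505, -0.0465, 0.3024]
orientation: [-0.461, 0.459, -0.536, 0.538]
ft_force: [-3.2, -1.2, 1.4]
width: 0.0202
```

```bash
python3 - <<'E'
from h import *
from plant import env
o=env.get_obs(); p,r=pose(o); print(o["time_s"],p,o["ft_force"],o["wrist_torque"],o["width"])
s=env.snapshot("wrist"); np.savez("pics/w3.npz",p=p,rm=r.as_matrix(),**s); cv2.imwrite("pics/w3.png",s["image"][:,:,::-1])
print(rel(o,[.5488,-.0456,.296],down(-8.7)))
E
```

```text
3.0 [ 0.55047732 -0.04650049  0.30238034] [-3.15434378 -1.21255016  1.42985619] [-0.1541106   0.52339696 -0.15250673] 0.02015633700371194
(array([-0.0006,  0.0064, -0.0018]), array([-0.0048, -0.0018,  0.    ]))
```

View pics/w3.png

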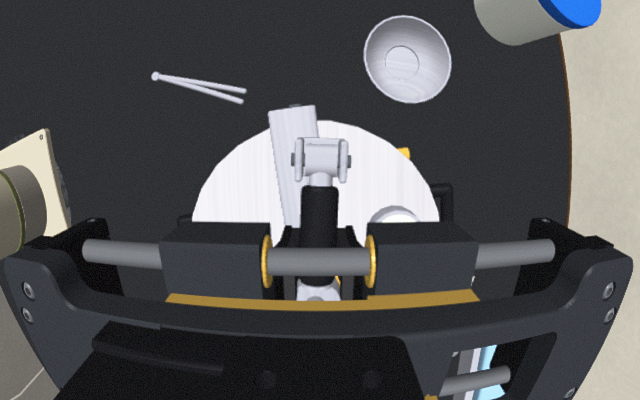

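Emit:
step_arm(
  rows=[0,0,0,0,0,0,40,0,0.004,0,-0.005,0,0,40,0,0.008,-0.001,-0.005,0,0,30,0,0.008,-0.001,-0.005,0,0,10,0,0.008,-0.001,-0.005,0,0,0],
)

```text
time_s: 3.47
eef_pos: [0.5497, -0.0465, 0.2939]
orientation: [-0.46, 0.46, -0.537, 0.537]
ft_force: [4.1, 0.2, -1.3]
width: 0.0199
```

Emit:
step_arm(
  rows=[0,0.001,0,0,0,0,0,0,0.001,0,0,0,0,0,0,0.001,0,0,0,0,0],
)

```text
time_s: 3.72
eef_pos: [0.5498, -0.0465, 0.2929]
orientation: [-0.46, 0.46, -0.537, 0.537]
ft_force: [0.8, -1.4, 0.6]
width: 0.0198
```

```bash
python3 - <<'E'
from h import *
from plant import env
o=env.get_obs(); p,r=pose(o); print(o["time_s"],p,r.as_matrix().round(3),o["ft_force"],o["wrist_torque"],o["width"])
E
```

```text
3.7167 [ 0.54983497 -0.04652806  0.29287226] [[-0.153  0.     0.988]
 [-0.988  0.    -0.153]
 [-0.    -1.     0.   ]] [ 0.80310122 -1.41999334  0.61960286] [-0.08784126 -0.28811148 -0.02444277] 0.01981962031799209
```

Emit:
step_arm(
  rows=[-0.001,-0.007,0,0,0,0,0,-0.003,-0.0143,0,0,0,0,0,-0.006,-0.021,0,0,0,0,0,-0.01,-0.027,0,0,0,0,0,-0.0147,-0.0325,0,0,0,0,0],
)

```text
time_s: 4.13
eef_pos: [0.5521, -0.0318, 0.3261]
orientation: [-0.46, 0.46, -0.537, 0.537]
ft_force: [1.9, -0.6, -6.0]
width: 0.02
```

```bash
python3 - <<'E'
from h import *
from plant import env
o=env.get_obs(); p,r=pose(o); print(o["time_s"],p,o["ft_force"],o["wrist_torque"],o["width"])
s=env.snapshot("wrist"); np.savez("pics/w4.npz",p=p,rm=r.as_matrix(),**s); cv2.imwrite("pics/w4.png",s["image"][:,:,::-1])
print(rel(o,[.54983+.0476*.153,-.0465+.0476*.988,.2929+.0463],down(-8.8)))
E
```

```text
4.1333 [ 0.55211035 -0.03180363  0.32614588] [ 1.90442864 -0.62725396 -5.96364066] [-0.12675968 -0.47542371 -0.05998104] 0.019966944569819574
(array([-0.0327, -0.0131, -0.    ]), array([-0.0006, -0.0005,  0.0003]))
```

View pics/w4.png

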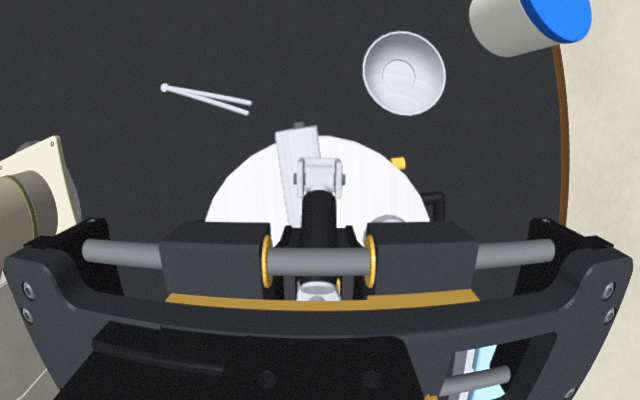

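Emit:
step_arm(
  rows=[-0.0056,-0.0047,0,0,0,0,0,-0.0118,-0.0085,0,0,0,0,0,-0.0186,-0.0113,0,0,0,0,0,-0.0257,-0.013,0,0,0,0,0,-0.032,-0.0133,0,0,0,0,0],
)

```text
time_s: 4.6
eef_pos: [0.5576, 0.0016, 0.3412]
orientation: [-0.461, 0.46, -0.536, 0.538]
ft_force: [0.5, -2.9, 1.1]
width: 0.0197
```

```bash
python3 - <<'E'
from h import *
from plant import env
o=env.get_obs(); p,r=pose(o); print(o["time_s"],p,o["ft_force"],o["wrist_torque"],o["width"])
for n in("wrist","top","side"):
    s=env.snapshot(n); np.savez(f"pics/{n}5.npz",p=p,rm=r.as_matrix(),**s); im=s["image"][:,:,::-1]
    if n!="wrist": im=cv2.resize(im[150:290,250:430],None,fx=4,fy=4,interpolation=cv2.INTER_CUBIC)
    cv2.imwrite(f"pics/{n}5.png",im)
E
```

```text
4.6 [0.55759389 0.00155958 0.341226  ] [ 0.51754994 -2.89346988  1.10573956] [-0.9199084  -0.20515221 -0.06797402] 0.01970100596308449
```

View pics/wrist5.png

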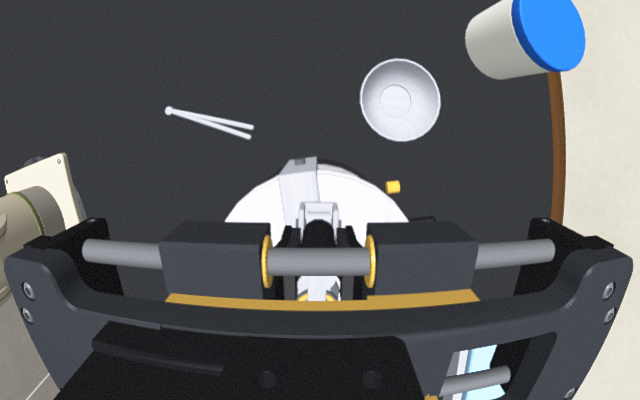

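View pics/side5.png

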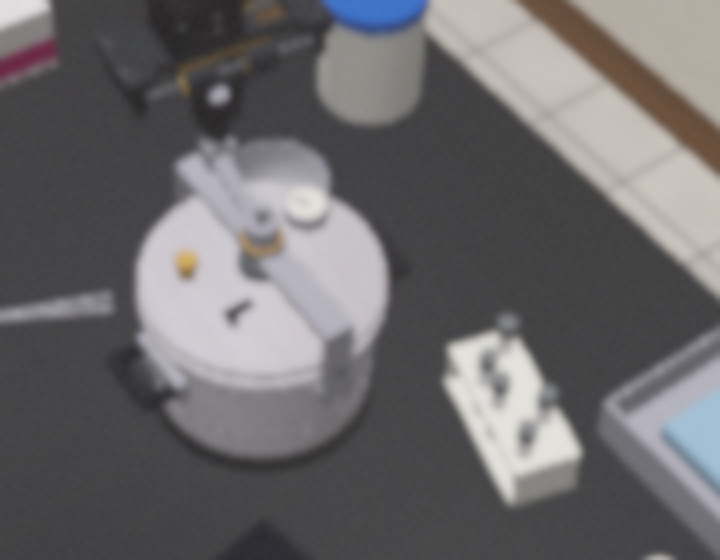

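```bash
python3 - <<'E'
from h import *
s=load("side5")
for z in (.298,.302): 
    e=onplane(s,250+218/4,150+97/4,z); print(z,e, (e-np.array([.5561,.0018,0]))[:2]@[.153,.988],)
print(proj(s,[.5561,.0018,.302]),proj(s,[.5545,-.01,.30]))
E
```

```text
0.298 [ 0.55586907 -0.00499363  0.298     ] -0.006747443311245938
0.302 [ 0.5537094  -0.00824247  0.302     ] -0.010287725575163604
(np.float64(303.41835595577356), np.float64(172.25525950119462)) (np.float64(304.98921572599863), np.float64(174.86159376484275))
```

```bash
python3 - <<'E'
from h import *
s=load("w1"); Z=s["z_map"]; M=s["mount"]
vv,uu=np.mgrid[0:400,0:640]; du=uu-float(s["cx"]); dv=vv-float(s["cy"]); rr=np.hypot(du,dv)+1e-9; th=rr/float(s["fx"])
x=np.tan(th)*du/rr*Z; y=np.tan(th)*dv/rr*Z
P=np.stack([x,y,Z],-1)@ (s["rm"]@M[:3,:3]).T + (s["p"]+s["rm"]@M[:3,3])
P[Z==0]=np.nan
h=P[...,2]
def st(n,v0,v1,u0,u1):
    a=h[v0:v1,u0:u1].ravel(); a=a[np.isfinite(a)]; print(n,len(a),np.median(a),a.mean(),a.std())
st("stem",178,187,312,321)
st("hub",192,196,309,324)
st("hubL",178,188,302,306); st("hubR",178,188,326,330)
st("bow",210,235,312,335); st("bow top",62,68,292,305)
st("lidL",110,140,265,285);st("lidR",190,220,340,380)
c=P[178:187,312:321].reshape(-1,3); print(np.nanmean(c,0))
E
```

```text
stem 81 0.24765533389153677 0.2476704187087913 0.0006916807864853824
hub 59 0.22933356604254546 0.2280329866428363 0.00590717867774149
hubL 40 0.22949742350419527 0.22944028882092127 0.0006816889525094521
hubR 40 0.2292427517777215 0.22929642944906375 0.0005379499917213145
bow 574 0.20151018434036877 0.20146112619719814 0.0007217441518460983
bow top 78 0.20123107622952385 0.20129769794317745 0.0007459140606049403
lidL 599 0.16437425962855856 0.16430871154667107 0.0017212771971051777
lidR 1195 0.16492262818178666 0.16489329043640194 0.0025423805929843677
[ 0.54304354 -0.08643425  0.24767042]
```

Emit:
step_arm(
  rows=[-0.003,0,0,0,0,0,0,-0.004,0,0,0,0,0,0,-0.004,0,0,0,0,0,0],
)

```text
time_s: 5.0
eef_pos: [0.5583, 0.0062, 0.3412]
orientation: [-0.462, 0.46, -0.536, 0.537]
ft_force: [0.7, -1.2, 1.0]
width: 0.0197
```

```bash
cat >> h.py <<'E'
def look(env,tag,names=("side",)):
    o=env.get_obs(); p,r=pose(o); print(o["time_s"],p.round(4),np.round(o["ft_force"],1),np.round(o["joint_positions"],2),round(o["width"],4))
    for n in names:
        s=env.snapshot(n); np.savez(f"pics/{n}{tag}.npz",p=p,rm=r.as_matrix(),**s); im=s["image"][:,:,::-1]
        if n!="wrist": im=cv2.resize(im[140:280,250:410],None,fx=4.2,fy=4.2,interpolation=cv2.INTER_CUBIC)
        cv2.imwrite(f"pics/{n}{tag}.png",im)
    return o
E
python3 - <<'E'
from h import *
from plant import env
look(env,"6",("side",))
E
```

```text
5.0 [0.5583 0.0062 0.3412] [ 0.7 -1.2  1. ] [ 0.5   0.23 -0.7   1.54  0.15  1.43 -0.35] 0.0197
```

View pics/side6.png

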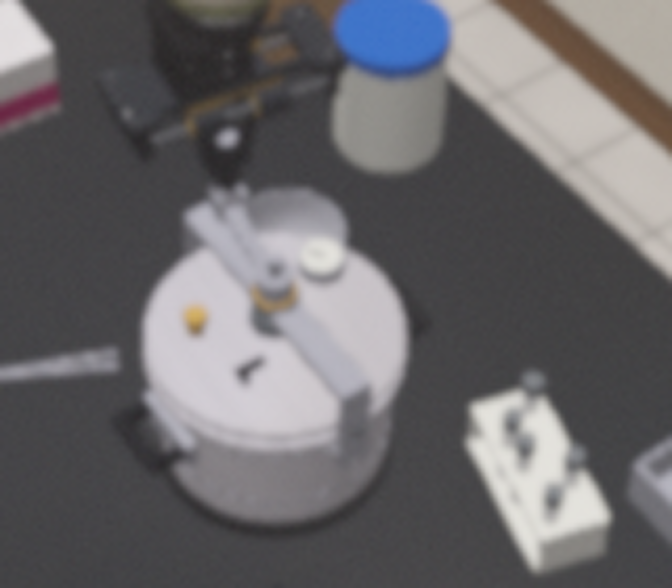

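Emit:
step_arm(
  rows=[0,0,0,0,0,0,40,0,0,0,0,0,0,40,0.005,0,0,0,0,0,40,0.0055,0,0,0,0,0,20,0.0055,0,-0.001,0,0,0,0],
  squeeze=15,
)

```text
time_s: 5.47
eef_pos: [0.5564, 0.0004, 0.341]
orientation: [-0.462, 0.46, -0.536, 0.537]
ft_force: [0.5, 1.1, 0.2]
width: 0.0271
```

Emit:
step_arm(
  rows=[0,0,0,0,0,0,0,0,0,0,0,0,0,0,0,0,0,0,0,0,0],
)

```text
time_s: 5.72
eef_pos: [0.5565, 0.0003, 0.3411]
orientation: [-0.462, 0.459, -0.536, 0.537]
ft_force: [1.2, -0.9, -0.5]
width: 0.0194
```

```bash
cat >> h.py <<'E'
A=np.array([.5428,-.0870])
def circ(o,psis,Rr=.088,A=A,h0=81.2):
    p,r=pose(o); out=[]
    for ps in psis:
        a=np.radians(h0-ps); t=np.array([A[0]+Rr*np.cos(a),A[1]+Rr*np.sin(a),.3412])
        out.append(np.round(r.inv().apply(t-p),4).tolist())
    return out
def where(o,A=A,h0=81.2):
    p,_=pose(o); d=p[:2]-A; return (h0-np.degrees(np.arctan2(d[1],d[0])))%360, np.hypot(*d)
E
python3 - <<'E'
from h import *
from plant import env
o=look(env,"7",())
print(where(o)); 
for k in circ(o,range(0,100,15)): print(k)
E
```

```text
5.7167 [5.565e-01 3.000e-04 3.411e-01] [ 1.2 -0.9 -0.5] [ 0.51  0.22 -0.69  1.54  0.14  1.43 -0.34] 0.0194
(np.float64(0.08894635648667304), np.float64(0.08839495802828158))
[0.0004, -0.0001, -0.0001]
[0.0034, -0.0001, 0.0226]
[0.0122, -0.0, 0.0438]
[0.0263, 0.0, 0.0621]
[0.0445, 0.0, 0.076]
[0.0657, 0.0, 0.0848]
[0.0885, 0.0, 0.0877]
```

```bash
cat > c.py <<'E'
from h import *
from plant import env
import sys
o=env.get_obs(); w=where(o); print(o["time_s"],"psi",w,np.round(o["ft_force"],1),np.round(o["width"],4),"jp",np.round(o["joint_positions"],2))
a=[float(x) for x in sys.argv[1:]]
for k in circ(o,[w[0]+x for x in a]): print(k)
E
python3 c.py 8 20 32 44 56
```

```text
5.7167 psi (np.float64(0.08894635648667304), np.float64(0.08839495802828158)) [ 1.2 -0.9 -0.5] 0.0194 jp [ 0.51  0.22 -0.69  1.54  0.14  1.43 -0.34]
[0.0013, -0.0001, 0.0122]
[0.0058, -0.0001, 0.0301]
[0.0139, -0.0, 0.0466]
[0.0253, 0.0, 0.0611]
[0.0394, 0.0, 0.0728]
```

Emit:
step_arm(
  rows=[0.001,0,0.012,0,0,0,0,0.006,0,0.03,0,0,0,0,0.014,0,0.0465,0,0,0,0,0.025,0,0.061,0,0,0,0,0.0395,0,0.073,0,0,0,0],
)

```text
time_s: 6.13
eef_pos: [0.623, -0.0489, 0.341]
orientation: [0.462, -0.46, 0.536, -0.536]
ft_force: [-3.4, 0.6, 1.3]
width: 0.0197
```

```bash
python3 c.py 12 26 40 54 68
```

```text
6.1333 psi (np.float64(55.75246703276483), np.float64(0.08876449200773454)) [-3.4  0.6  1.3] 0.0197 jp [ 0.49  0.38 -0.65  1.36  0.23  1.47 -0.3 ]
[0.0167, -0.0002, 0.008]
[0.0374, -0.0002, 0.0136]
[0.0588, -0.0003, 0.014]
[0.0797, -0.0003, 0.0092]
[0.0988, -0.0004, -0.0005]
```

Emit:
step_arm(
  rows=[0.017,0,0.008,0,0,0,0,0.0375,0,0.0135,0,0,0,0,0.059,0,0.014,0,0,0,0,0.08,0,0.009,0,0,0,0,0.099,0,-0.0005,0,0,0,0],
)

```text
time_s: 6.55
eef_pos: [0.6092, -0.148, 0.3412]
orientation: [-0.463, 0.459, -0.535, 0.537]
ft_force: [5.7, -1.1, -0.9]
width: 0.0196
```

```bash
python3 c.py 12 26 40 54 68;  python3 -c "
from h import *
from plant import env
look(env,'8',('side',))"
```

```text
6.55 psi (np.float64(123.80168398603303), np.float64(0.09015810253248277)) [ 5.7 -1.1 -0.9] 0.0196 jp [ 0.63  0.38 -0.62  1.36  0.21  1.47 -0.13]
[0.0129, -0.0001, -0.0136]
[0.0258, -0.0002, -0.0307]
[0.0342, -0.0004, -0.0505]
[0.0376, -0.0005, -0.0717]
[0.0357, -0.0006, -0.093]
6.55 [ 0.6092 -0.148   0.3412] [ 5.7 -1.1 -0.9] [ 0.63  0.38 -0.62  1.36  0.21  1.47 -0.13] 0.0196
```

View pics/side8.png

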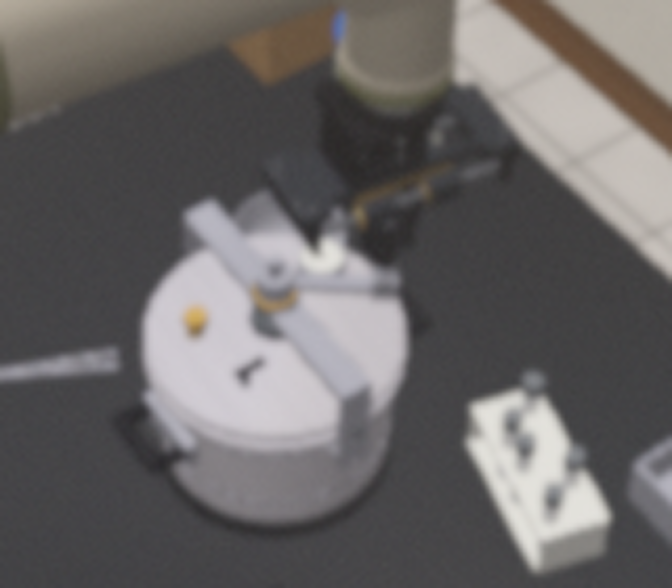

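Emit:
step_arm(
  rows=[0.013,0,-0.0135,0,0,0,0,0.026,0,-0.031,0,0,0,0,0.034,0,-0.0505,0,0,0,0,0.0375,0,-0.0715,0,0,0,0,0.0355,0,-0.093,0,0,0,0],
)

```text
time_s: 7.02
eef_pos: [0.5085, -0.1742, 0.3409]
orientation: [-0.46, 0.458, -0.537, 0.539]
ft_force: [2.6, 0.5, 2.7]
width: 0.0197
```

```bash
python3 c.py 12 26 40 54 68
```

```text
7.0167 psi (np.float64(192.69458056094044), np.float64(0.09370294640441901)) [2.6 0.5 2.7] 0.0197 jp [ 0.8   0.16 -0.61  1.59  0.09  1.41  0.02]
[-0.0114, -0.0003, -0.0162]
[-0.0226, -0.0004, -0.0345]
[-0.0379, -0.0005, -0.0495]
[-0.0564, -0.0005, -0.0604]
[-0.0769, -0.0005, -0.0665]
```

Emit:
step_arm(
  rows=[-0.0115,0,-0.016,0,0,0,0,-0.0225,0,-0.0345,0,0,0,0,-0.038,0,-0.0495,0,0,0,0,-0.0565,0,-0.06,0,0,0,0,-0.077,0,-0.0665,0,0,0,0],
)

```text
time_s: 7.43
eef_pos: [0.453, -0.0884, 0.3409]
orientation: [-0.458, 0.458, -0.537, 0.54]
ft_force: [-0.4, -2.5, 3.5]
width: 0.0197
```

```bash
python3 c.py 12 24 36 48 60;  python3 -c "
from h import *
from plant import env
look(env,'9',('side','top'))"
```

```text
7.4333 psi (np.float64(260.2806766973553), np.float64(0.08978301330849313)) [-0.4 -2.5  3.5] 0.0197 jp [ 0.78 -0.03 -0.67  1.76 -0.01  1.4  -0.04]
[-0.0187, -0.0003, 0.0004]
[-0.0369, -0.0004, 0.003]
[-0.0542, -0.0004, 0.0092]
[-0.0698, -0.0004, 0.019]
[-0.0831, -0.0004, 0.0317]
7.4333 [ 0.453  -0.0884  0.3409] [-0.4 -2.5  3.5] [ 0.78 -0.03 -0.67  1.76 -0.01  1.4  -0.04] 0.0197
```

View pics/side9.png

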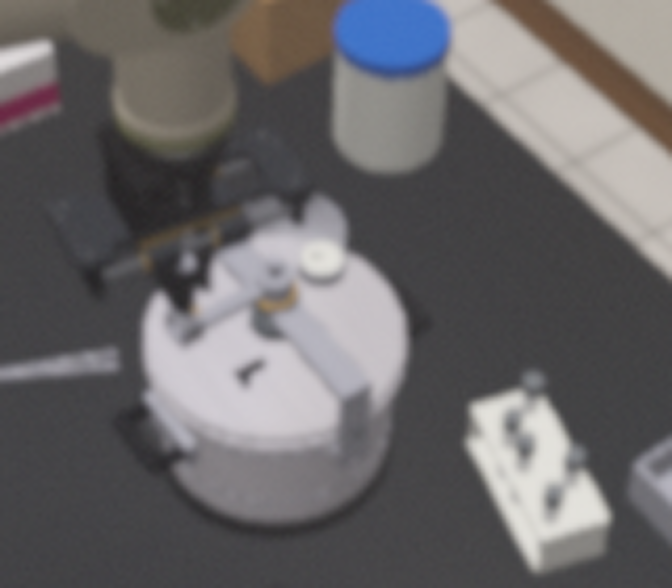

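Emit:
step_arm(
  rows=[-0.0185,0,0.0005,0,0,0,0,-0.037,0,0.003,0,0,0,0,-0.054,0,0.009,0,0,0,0,-0.07,0,0.019,0,0,0,0,-0.083,0,0.0315,0,0,0,0],
)

```text
time_s: 7.95
eef_pos: [0.4979, -0.0075, 0.3413]
orientation: [-0.46, 0.46, -0.535, 0.539]
ft_force: [1.2, -6.5, 1.0]
width: 0.02
```

```bash
python3 c.py 12 24 36 48 60
```

```text
7.95 psi (np.float64(321.7514671063705), np.float64(0.09130940306795707)) [ 1.2 -6.5  1. ] 0.02 jp [ 0.66  0.08 -0.77  1.68  0.06  1.4  -0.27]
[-0.0072, 0.0001, 0.0176]
[-0.0136, 0.0002, 0.0349]
[-0.0163, 0.0002, 0.0531]
[-0.0151, 0.0003, 0.0714]
[-0.0101, 0.0004, 0.0891]
```

Emit:
step_arm(
  rows=[-0.007,0,0.0175,0,0,0,0,-0.0135,0,0.035,0,0,0,0,-0.0165,0,0.053,0,0,0,0,-0.015,0,0.0715,0,0,0,0,-0.01,0,0.089,0,0,0,0],
)

```text
time_s: 8.37
eef_pos: [0.5878, -0.0102, 0.3413]
orientation: [-0.46, 0.461, -0.536, 0.538]
ft_force: [-3.7, -1.0, 3.5]
width: 0.0194
```

```bash
python3 c.py 12 24 36 48 60
```

```text
8.3667 psi (np.float64(21.56781972104541), np.float64(0.08905632337352291)) [-3.7 -1.   3.5] 0.0194 jp [ 0.55  0.32 -0.77  1.46  0.22  1.46 -0.37]
[0.0095, 0.0002, 0.0159]
[0.0212, 0.0002, 0.0301]
[0.0357, 0.0003, 0.0415]
[0.0521, 0.0004, 0.0497]
[0.07, 0.0004, 0.0542]
```

Emit:
step_arm(
  rows=[0.0095,0,0.016,0,0,0,0,0.021,0,0.03,0,0,0,0,0.0355,0,0.0415,0,0,0,0,0.052,0,0.05,0,0,0,0,0.07,0,0.054,0,0,0,0],
)

```text
time_s: 8.78
eef_pos: [0.6316, -0.0867, 0.3414]
orientation: [-0.461, 0.461, -0.536, 0.537]
ft_force: [3.7, 2.7, -2.4]
width: 0.0194
```

```bash
python3 c.py 10 20 30 40 50
```

```text
8.7833 psi (np.float64(81.01054836156729), np.float64(0.08884064437606638)) [ 3.7  2.7 -2.4] 0.0194 jp [ 0.58  0.43 -0.72  1.32  0.28  1.49 -0.27]
[0.0154, 0.0002, 0.0002]
[0.0307, 0.0002, -0.0015]
[0.0454, 0.0002, -0.0057]
[0.0592, 0.0002, -0.0125]
[0.0716, 0.0002, -0.0216]
```

Emit:
step_arm(
  rows=[0.0155,0,0,0,0,0,0,0.0305,0,-0.0015,0,0,0,0,0.0455,0,-0.0055,0,0,0,0,0.059,0,-0.0125,0,0,0,0,0.0715,0,-0.0215,0,0,0,0],
)

```text
time_s: 9.2
eef_pos: [0.6007, -0.1556, 0.3416]
orientation: [-0.462, 0.46, -0.535, 0.538]
ft_force: [6.5, -2.9, -0.8]
width: 0.0195
```

```bash
python3 c.py 8 16 24 32 40;  python3 -c "
from h import *
from plant import env
look(env,'10',('side',))"
```

```text
9.2 psi (np.float64(131.03673752390515), np.float64(0.08972935499639287)) [ 6.5 -2.9 -0.8] 0.0195 jp [ 0.71  0.38 -0.7   1.37  0.24  1.47 -0.14]
[0.0075, 0.0003, -0.01]
[0.0149, 0.0003, -0.0198]
[0.0208, 0.0002, -0.0306]
[0.0252, 0.0001, -0.0421]
[0.0279, 0.0001, -0.054]
9.2 [ 0.6007 -0.1556  0.3416] [ 6.5 -2.9 -0.8] [ 0.71  0.38 -0.7   1.37  0.24  1.47 -0.14] 0.0195
```

View pics/side10.png

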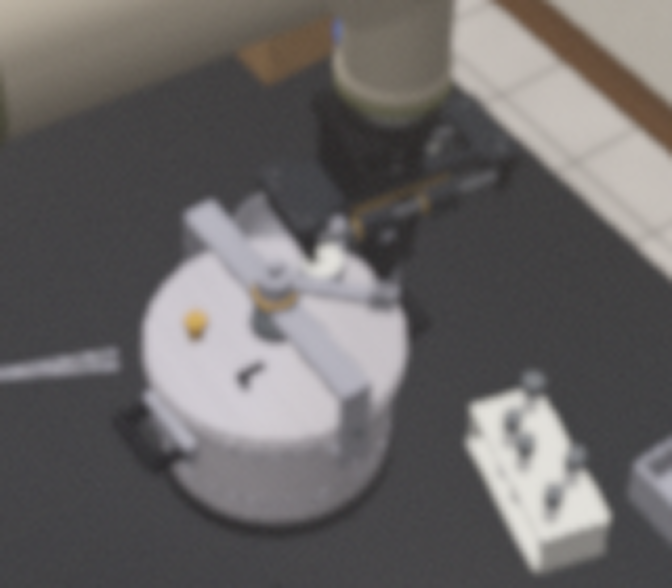

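Emit:
step_arm(
  rows=[0.0075,0,-0.01,0,0,0,0,0.015,0,-0.02,0,0,0,0,0.021,0,-0.0305,0,0,0,0,0.025,0,-0.042,0,0,0,0,0.028,0,-0.054,0,0,0,0],
)

```text
time_s: 9.67
eef_pos: [0.5405, -0.1782, 0.3415]
orientation: [-0.46, 0.459, -0.535, 0.539]
ft_force: [2.4, 0.3, 1.4]
width: 0.0192
```

```bash
python3 c.py 4 8 12 16 20
```

```text
9.6667 psi (np.float64(172.62398783296322), np.float64(0.09120256797498028)) [2.4 0.3 1.4] 0.0192 jp [ 0.83  0.25 -0.71  1.51  0.17  1.43 -0.04]
[-0.0026, 0.0002, -0.0065]
[-0.0024, 0.0002, -0.0127]
[-0.0027, 0.0002, -0.0188]
[-0.0034, 0.0002, -0.0249]
[-0.0045, 0.0001, -0.0309]
```

Emit:
step_arm(
  rows=[-0.0015,0,-0.0065,0,0.07,0,0,-0.002,0,-0.0125,0,0.14,0,0,-0.0025,0,-0.019,0,0.21,0,0,-0.0035,0,-0.025,0,0.28,0,0,-0.0045,0,-0.031,0,0.35,0,0],
)

```text
time_s: 10.08
eef_pos: [0.51, -0.1699, 0.3414]
orientation: [-0.358, 0.357, -0.608, 0.612]
ft_force: [1.4, -4.5, -0.0]
width: 0.0196
```

```bash
python3 c.py 3 6 9 12 15
```

```text
10.0833 psi (np.float64(192.80781498534654), np.float64(0.08916146212136879)) [ 1.4 -4.5 -0. ] 0.0196 jp [ 0.84  0.17 -0.67  1.59  0.11  1.41 -0.36]
[-0.0007, 0.0002, -0.0047]
[-0.0004, 0.0002, -0.0093]
[-0.0004, 0.0002, -0.0139]
[-0.0006, 0.0001, -0.0185]
[-0.0011, 0.0001, -0.0231]
```

Emit:
step_arm(
  rows=[0,0,-0.0045,0,0.05,0,0,0,0,-0.009,0,0.1,0,0,0,0,-0.0135,0,0.15,0,0,-0.0005,0,-0.018,0,0.2,0,0,-0.001,0,-0.0225,0,0.25,0,0],
)

```text
time_s: 10.5
eef_pos: [0.4901, -0.1588, 0.3414]
orientation: [-0.278, 0.278, -0.648, 0.653]
ft_force: [0.1, -4.0, 1.1]
width: 0.0198
```

```bash
python3 c.py 2 4 6 8 10
```

```text
10.5 psi (np.float64(207.45001234978807), np.float64(0.08908316132050609)) [ 0.1 -4.   1.1] 0.0198 jp [ 0.84  0.11 -0.66  1.65  0.07  1.4  -0.59]
[-0.0007, 0.0002, -0.0032]
[-0.0005, 0.0001, -0.0063]
[-0.0004, 0.0001, -0.0093]
[-0.0003, 0.0001, -0.0124]
[-0.0004, 0.0001, -0.0155]
```

Emit:
step_arm(
  rows=[0,0,-0.003,0,0.035,0,0,0,0,-0.006,0,0.07,0,0,0,0,-0.009,0,0.105,0,0,0,0,-0.012,0,0.14,0,0],
)

```text
time_s: 10.83
eef_pos: [0.4808, -0.1512, 0.3414]
orientation: [-0.231, 0.231, -0.666, 0.671]
ft_force: [0.2, -4.3, 1.1]
width: 0.0196
```

Emit:
step_arm(
  rows=[0,0,-0.003,0,0.035,0,0,0,0,-0.006,0,0.07,0,0,0,0,-0.009,0,0.105,0,0],
)

```text
time_s: 11.08
eef_pos: [0.4747, -0.1446, 0.3414]
orientation: [-0.194, 0.195, -0.677, 0.683]
ft_force: [-1.4, -3.5, 1.1]
width: 0.0198
```

```bash
python3 c.py 2 4 6 8 10
```

```text
11.0833 psi (np.float64(220.9889009838086), np.float64(0.08916964126332766)) [-1.4 -3.5  1.1] 0.0198 jp [ 0.83  0.06 -0.65  1.69  0.05  1.4  -0.84]
[-0.0008, 0.0002, -0.0032]
[-0.0005, 0.0002, -0.0063]
[-0.0003, 0.0001, -0.0093]
[-0.0002, 0.0001, -0.0124]
[-0.0003, 0.0001, -0.0155]
```

Emit:
step_arm(
  rows=[0,0,-0.003,0,0.03,0,0,0,0,-0.006,0,0.06,0,0,0,0,-0.009,0,0.09,0,0],
)

```text
time_s: 11.33
eef_pos: [0.4693, -0.1373, 0.3414]
orientation: [-0.163, 0.164, -0.685, 0.691]
ft_force: [-0.8, -4.0, 1.0]
width: 0.0199
```

Emit:
step_arm(
  rows=[0,0,-0.003,0,0.03,0,0,0,0,-0.006,0,0.06,0,0,0,0,-0.009,0,0.09,0,0],
)

```text
time_s: 11.58
eef_pos: [0.4647, -0.1297, 0.3414]
orientation: [-0.131, 0.132, -0.691, 0.698]
ft_force: [-1.1, -3.3, 1.7]
width: 0.0195
```

```bash
python3 c.py 2 4 6 8 10; python3 -c "
from h import *
from plant import env
print(pose(env.get_obs())[1].as_matrix().round(3))"
```

```text
11.5833 psi (np.float64(232.562405817076), np.float64(0.08900914929303347)) [-1.1 -3.3  1.7] 0.0195 jp [ 0.82  0.03 -0.65  1.72  0.03  1.4  -1.03]
[-0.0007, 0.0002, -0.0032]
[-0.0004, 0.0001, -0.0062]
[-0.0003, 0.0001, -0.0093]
[-0.0003, 0.0001, -0.0124]
[-0.0004, 0.0001, -0.0155]
[[-0.931 -0.     0.365]
 [-0.365 -0.011 -0.931]
 [ 0.004 -1.     0.01 ]]
```

Emit:
step_arm(
  rows=[0,0,-0.0025,0,0,0,0,0,0,-0.005,0,0,0,0,0.0005,0,-0.0075,0,0,0,0],
)

```text
time_s: 11.83
eef_pos: [0.4613, -0.1229, 0.3414]
orientation: [-0.131, 0.132, -0.691, 0.699]
ft_force: [3.0, -6.3, -0.1]
width: 0.0195
```

Emit:
step_arm(
  rows=[0,0,-0.0025,0,0,0,0,0,0,-0.005,0,0,0,0,0,0,-0.0075,0,0,0,0],
)

```text
time_s: 12.08
eef_pos: [0.4594, -0.1207, 0.3418]
orientation: [-0.131, 0.13, -0.688, 0.702]
ft_force: [11.0, -28.2, -6.0]
width: 0.0202
```

```bash
python3 c.py 2 4 6 8 10
```

```text
12.0833 psi (np.float64(239.17757442713827), np.float64(0.08991883809893259)) [ 11.  -28.2  -6. ] 0.0202 jp [ 0.82  0.   -0.66  1.74  0.02  1.39 -1.05]
[-0.0019, 0.0005, -0.0031]
[-0.002, 0.0005, -0.0062]
[-0.0023, 0.0004, -0.0092]
[-0.0026, 0.0004, -0.0123]
[-0.003, 0.0003, -0.0153]
```

Emit:
step_arm(
  rows=[0,0,0,0,0,0,0,0,0,0,0,0,0,0],
)

```text
time_s: 12.25
eef_pos: [0.4596, -0.1225, 0.3418]
orientation: [-0.13, 0.129, -0.688, 0.703]
ft_force: [2.7, -10.7, -2.7]
width: 0.0194
```

```bash
python3 c.py 2; python3 -c "
from h import *
from plant import env
o=look(env,'11',('side','top','wrist'))
print(pose(o)[1].as_matrix().round(3))
"
```

```text
12.25 psi (np.float64(238.1249660425832), np.float64(0.09046313136362562)) [  2.7 -10.7  -2.7] 0.0194 jp [ 0.82  0.   -0.66  1.74  0.02  1.39 -1.04]
[-0.0024, 0.0005, -0.0032]
12.25 [ 0.4596 -0.1225  0.3418] [  2.7 -10.7  -2.7] [ 0.82  0.   -0.66  1.74  0.02  1.39 -1.04] 0.0194
[[-0.933  0.006  0.361]
 [-0.361 -0.02  -0.932]
 [ 0.002 -1.     0.021]]
```

View pics/side11.png

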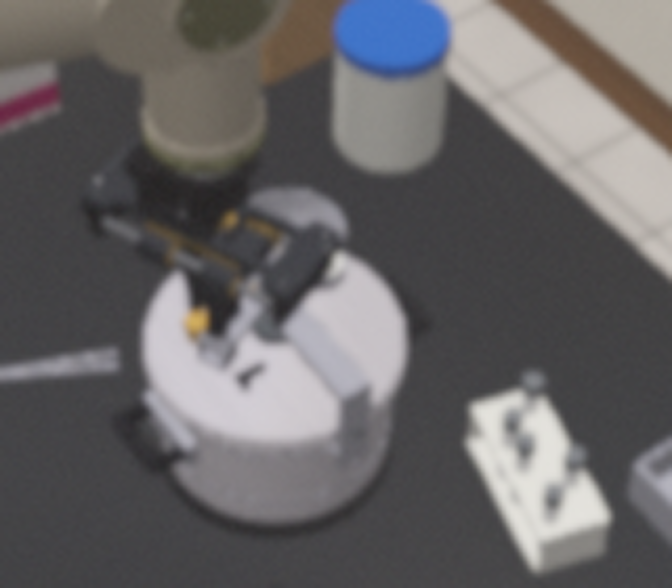

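View pics/wrist11.png

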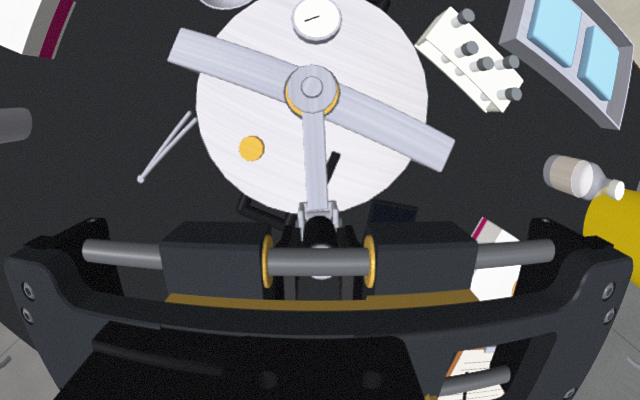

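```bash
cat >> h.py <<'E'
def cloud(s):
    Z=s["z_map"]; M=s["mount"]
    vv,uu=np.mgrid[0:400,0:640]; du=uu-float(s["cx"]); dv=vv-float(s["cy"]); rr=np.hypot(du,dv)+1e-9; th=rr/float(s["fx"])
    P=np.stack([np.tan(th)*du/rr*Z,np.tan(th)*dv/rr*Z,Z],-1)@(s["rm"]@M[:3,:3]).T+(s["p"]+s["rm"]@M[:3,3]); P[Z==0]=np.nan
    return P
E
python3 - <<'E'
from h import *
s=load("wrist11"); P=cloud(s)
def st(n,v0,v1,u0,u1):
    a=P[v0:v1,u0:u1].reshape(-1,3); print(n,np.nanmedian(a,0).round(4),np.nanstd(a[:,2]).round(4))
st("stem",82,92,308,317); st("hubL",82,95,292,298); st("hubR",82,95,327,333)
st("bow",55,70,215,260); st("bowR",125,140,390,425)
st("arm",130,190,313,320);st("arm in",125,135,312,318);st("arm out",180,195,316,321)
E
```

```text
stem [ 0.5424 -0.0877  0.2394] 0.0008
hubL [ 0.5385 -0.077   0.2295] 0.0007
hubR [ 0.5467 -0.0983  0.2295] 0.0008
bow [ 0.5456 -0.0258  0.2015] 0.0007
bowR [ 0.5422 -0.1659  0.2015] 0.0006
arm [ 0.4984 -0.1076  0.2235] 0.0006
arm in [ 0.5175 -0.0992  0.2235] 0.0006
arm out [ 0.4812 -0.1157  0.2235] 0.0007
```

Emit:
step_arm(
  rows=[-0.0075,0.001,-0.0005,0,-0.03,0,0,-0.0147,0.0025,-0.001,0,-0.06,0,0,-0.0216,0.0054,-0.0013,0,-0.06,0,0,-0.028,0.0093,-0.0017,0,-0.06,0,0,-0.0338,0.0141,-0.002,0,-0.06,0,0],
)

```text
time_s: 12.82
eef_pos: [0.4911, -0.1089, 0.3278]
orientation: [-0.152, 0.15, -0.683, 0.699]
ft_force: [-0.3, -4.7, 2.9]
width: 0.0193
```

```bash
cat > f.py <<'E'
from h import *
from plant import env
o=look(env,"f%d"%int(env.get_obs()["time_s"]*100),())
p,r=pose(o); Ax=np.array([.5424,-.0877]); u=np.array([.909,.416]); n=np.array([-u[1],u[0]])
d=p[:2]-Ax; print("radial",-d@u,"tang",d@n,"z",p[2]); print(r.as_matrix().round(3))
import sys
for rad,z in [(.040,.2918),(.040,.289)]:
    t=np.r_[Ax-rad*u,z]; print(rel(o,t,down(-65.4)))
E
python3 f.py
```

```text
12.8167 [ 0.4911 -0.1089  0.3278] [-0.3 -4.7  2.9] [ 0.77  0.08 -0.69  1.7   0.08  1.37 -1.07] 0.0193
radial 0.05543980628982907 tang 0.002022241800878204 z 0.32783678417825185
[[-0.909  0.007  0.417]
 [-0.417 -0.022 -0.909]
 [ 0.003 -1.     0.022]]
(array([-0.0156,  0.036 ,  0.0012]), array([-0.0225,  0.0008,  0.0028]))
(array([-0.0156,  0.0388,  0.0012]), array([-0.0225,  0.0008,  0.0028]))
```

Emit:
step_arm(
  rows=[-0.005,0.0056,0,-0.01,0,0,0,-0.009,0.012,0,-0.02,0,0,0,-0.0121,0.0187,0.0005,-0.02,0,0,0,-0.0142,0.026,0.001,-0.02,0,0,0,-0.0151,0.0335,0.001,-0.02,0,0,0],
)

```text
time_s: 13.23
eef_pos: [0.5068, -0.1035, 0.2945]
orientation: [-0.152, 0.151, -0.69, 0.692]
ft_force: [4.8, -1.0, 3.5]
width: 0.0199
```

```bash
python3 f.py
```

```text
13.2333 [ 0.5068 -0.1035  0.2945] [ 4.8 -1.   3.5] [ 0.75  0.15 -0.7   1.71  0.1   1.32 -1.1 ] 0.0199
radial 0.038937496740818305 tang 0.0004549096711205543 z 0.29447939850979715
[[-0.908  0.001  0.419]
 [-0.419 -0.003 -0.908]
 [-0.    -1.     0.003]]
(array([0.001 , 0.0027, 0.0004]), array([-0.0032,  0.0025, -0.    ]))
(array([0.001 , 0.0055, 0.0004]), array([-0.0032,  0.0025, -0.    ]))
```

Emit:
step_arm(
  rows=[0,0.003,0,0,0,0,0,0,0.006,0,0,0,0,0,0,0.008,0,0,0,0,0],
)

```text
time_s: 13.48
eef_pos: [0.5071, -0.1033, 0.2863]
orientation: [-0.152, 0.151, -0.69, 0.692]
ft_force: [3.8, -1.6, 3.4]
width: 0.0193
```

```bash
python3 f.py
```

```text
13.4833 [ 0.5071 -0.1033  0.2863] [ 3.8 -1.6  3.4] [ 0.75  0.16 -0.7   1.72  0.11  1.3  -1.11] 0.0193
radial 0.03858346741305224 tang 0.0005237998591152618 z 0.28632615041966014
[[-0.908  0.002  0.419]
 [-0.419 -0.003 -0.908]
 [-0.001 -1.     0.003]]
(array([ 0.0014, -0.0055,  0.0005]), array([-0.0034,  0.0031, -0.0008]))
(array([ 0.0014, -0.0027,  0.0005]), array([-0.0034,  0.0031, -0.0008]))
```

Emit:
step_arm(
  rows=[0,0.002,0,0,0,0,0,0,0.004,0,0,0,0,0,0,0.004,0,0,0,0,0],
)

```text
time_s: 13.73
eef_pos: [0.5074, -0.1034, 0.2837]
orientation: [-0.153, 0.151, -0.689, 0.692]
ft_force: [-2.2, -3.7, 15.9]
width: 0.0198
```

```bash
python3 f.py; python3 -c "
from h import *
from plant import env
look(env,'12',('wrist','side'))"
```

```text
13.7333 [ 0.5074 -0.1034  0.2837] [-2.2 -3.7 15.9] [ 0.75  0.16 -0.7   1.73  0.11  1.29 -1.11] 0.0198
radial 0.03838332169302848 tang 0.00030868772868717736 z 0.2837082994324528
[[-0.908  0.003  0.419]
 [-0.419 -0.004 -0.908]
 [-0.001 -1.     0.005]]
(array([ 0.0016, -0.0081,  0.0003]), array([-0.0051,  0.0031, -0.0015]))
(array([ 0.0016, -0.0053,  0.0003]), array([-0.0051,  0.0031, -0.0015]))
13.7333 [ 0.5074 -0.1034  0.2837] [-2.2 -3.7 15.9] [ 0.75  0.16 -0.7   1.73  0.11  1.29 -1.11] 0.0198
```

View pics/side12.png

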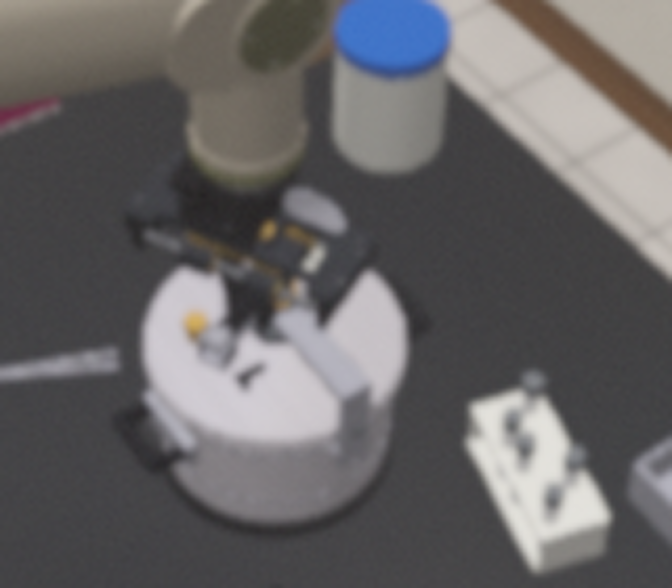

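Emit:
step_arm(
  rows=[0,-0.001,0,0,0,0,0,0,-0.001,0,0,0,0,20,0,-0.001,0,0,0,0,50,0,-0.001,0,0,0,0,60,0,-0.003,0,0,0,0,60],
)

```text
time_s: 14.25
eef_pos: [0.5067, -0.1028, 0.2859]
orientation: [-0.152, 0.152, -0.69, 0.692]
ft_force: [-0.2, 0.5, -0.0]
width: 0.0322
```

Emit:
step_arm(
  rows=[0,-0.01,0,0,0,0,60,0,-0.03,0,0,0,0,60,0,-0.06,0,0,0,0,60,0.03,-0.09,0,0,0,0,60,0.06,-0.11,0,0,0,0,60],
)

```text
time_s: 14.67
eef_pos: [0.4523, -0.1263, 0.3984]
orientation: [-0.154, 0.152, -0.69, 0.691]
ft_force: [0.5, -1.5, 1.8]
width: 0.0514
```

```bash
python3 f.py; python3 -c "
from h import *
from plant import env
look(env,'13',('wrist','side'))"
```

```text
14.6667 [ 0.4523 -0.1263  0.3984] [ 0.5 -1.5  1.8] [ 0.85 -0.02 -0.65  1.64 -0.01  1.51 -0.94] 0.0514
radial 0.09801669446506313 tang 0.0023681066246264318 z 0.3984057006201338
[[-0.906  0.003  0.423]
 [-0.423 -0.001 -0.906]
 [-0.002 -1.     0.002]]
(array([-0.0578,  0.1067,  0.0026]), array([-0.0024,  0.0077, -0.0021]))
(array([-0.0578,  0.1095,  0.0026]), array([-0.0024,  0.0077, -0.0021]))
14.6667 [ 0.4523 -0.1263  0.3984] [ 0.5 -1.5  1.8] [ 0.85 -0.02 -0.65  1.64 -0.01  1.51 -0.94] 0.0514
```

View pics/wrist13.png

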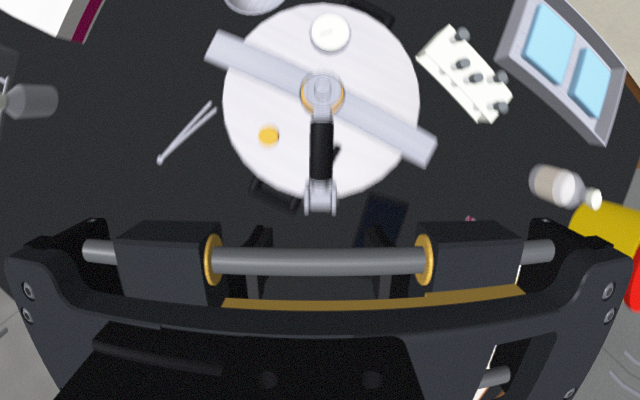

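View pics/side13.png

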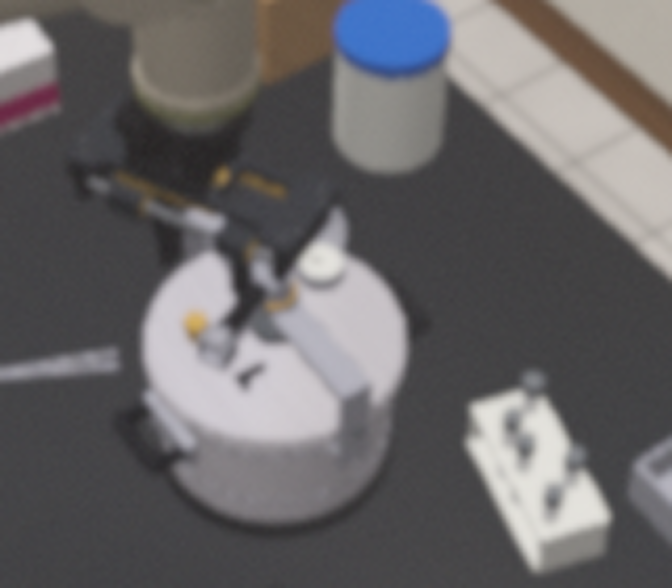

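Emit:
step_arm(
  rows=[0,0,0,0,0,0,60,0,0,0,0,0,0,60,0,0,0,0,0,0,60],
)

```text
time_s: 15.02
eef_pos: [0.4508, -0.1288, 0.3998]
orientation: [-0.152, 0.15, -0.688, 0.693]
ft_force: [0.3, -0.6, 0.2]
width: 0.0519
```

```bash
python3 - <<'E'
from h import *
from plant import env
o=look(env,'14',('wrist',)); s=load("wrist14"); P=cloud(s); im=s["image"]; g=im.astype(int).sum(2)
ax=np.array([.5424,-.0877]); d=P[...,:2]-ax; r=np.hypot(d[...,0],d[...,1]); z=P[...,2]
m=r<.005; print("stem",np.nanmedian(z[m]),P[m].mean(0),m.sum())
m=(r>.010)&(r<.014); print("hub",np.nanmedian(z[m]))
m=(g<200)&(r>.02)&(r<.085)&(z>.21)&(z<.32); Q=P[m]; c=Q[:,:2].mean(0); w,V=np.linalg.eigh(np.cov(Q[:,:2].T)); u=V[:,1]*np.sign((c-ax)@V[:,1]); t=(Q[:,:2]-ax)@u; off=(Q[:,:2]-c)@V[:,0]
print(m.sum(),c,"heading",np.degrees(np.arctan2(u[1],u[0])),t.min(),t.max())
k=abs(off)<.003
pf=np.polyfit(t[k],Q[k,2],1); print("slope",pf, [ (a,np.median(Q[k&(abs(t-a)<.004),2]).round(4)) for a in (.03,.04,.05,.06,.07)])
E
```

```text
15.0167 [ 0.4508 -0.1288  0.3998] [ 0.3 -0.6  0.2] [ 0.85 -0.03 -0.65  1.65 -0.01  1.51 -0.94] 0.0519
stem 0.23937211502923325 [ 0.54238425 -0.08766184  0.23932444] 122
hub 0.22940616184400492
1373 [ 0.49662093 -0.10761357] heading -155.72089577097213 0.024055423668052505 0.07573902332612006
slope [-0.00071787  0.24400721] [(0.03, np.float64(0.2439)), (0.04, np.float64(0.244)), (0.05, np.float64(0.2441)), (0.06, np.float64(0.2441)), (0.07, np.float64(0.2439))]
```

```bash
python3 -c "
from plant import env
print(env.finish_job())"
```

```text
the job is handed in; nothing more can be done
None
```

The lid is wound fully home, the handle is folded flat on the crank arm, and the arm has let go. I handed the job in at about 15 s; it gave no verdict.

- **Handle up:** I gripped the folded handle and swung it up. I judged it at about 1.53 rad from the side camera, with the lid still loose. The stem top was then about 8 mm above its home height.
- **Winding:** I turned the crank about 598° clockwise. It came up hard at about 31 N wrist force, under the 60 N limit. That matches the 595° I had worked out from the stem height.
- **Folding:** I folded the handle down until it met its stop at about 16 N wrist force, then opened the gripper and backed off.

**Last checks by wrist camera depth:**
- **Stem:** The top read 239.4 mm. The hub, known to be 230 mm, read 229.4 mm, so the stem is really at about 240 mm, its home height.
- **Handle:** The sleeve is level, with its slope under 0.001 rad.
- **Crank:** Its heading is unchanged from the stop (-155.7° against -155.4°).
- **Robot:** The gripper is clear and the force reading is close to zero.

The things around the steriliser looked undisturbed in the pictures, though I did not measure their positions again. The only disagreement was in locating the crank axis: the top camera put it about 3 mm from the wrist camera's position. I used the wrist camera's position, and the crank tracked it.

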